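# Close a split specimen mould on its dowels and hold it pressed

### The arm

A 7-joint arm with a two-finger parallel gripper is mounted at the origin on the work surface; the furniture and walls round the work are solid. World frame = base frame: x ahead of the robot, y to its left, z up, the work surface at z = 0. Lengths are in mm, angles in rad, forces in N, time in s.
With the tool pointing down it reaches from about 425 to 975 mm from the base axis. Payload 16.7 kg.
Tool frame: the origin (TCP) lies on the centre line of the jaws, within the pads' length; the fingertips stand 8 mm ahead of it and the grasp point (between the pads) lies 11 mm behind it (arm.finger_overhang is the distance from the TCP to the fingertips, in mm); z points along the fingers, y is the line along which they close (so a half turn about z gives the same grasp; the last joint's range is limited). The gripper opens to 85 mm and grips with 20 to 120 N. Pads are 22 mm wide; open, the fingers measure 114 mm over their backs; the gripper's body (76 mm by 85 mm) begins 54 mm behind the grasp point. The pads swing forward as they close: fully open they stand 13 mm farther back than shut.
Start: joints at [1.153, 0.426, 0.074, 1.606, -0.034, 1.111, -0.067], TCP at [178.582, -650.911, 239.302] pointing down, gripper open.
Joint ranges: [-2.85, 2.85], [-0.5, 2.14], [-1.23, 1.37], [0.21, 2.46], [-1.02, 4.16], [0.16, 2.05], [-2.73, 2.73]. Speed limits (rad/s): [1.89, 1.89, 2.39, 2.39, 3.01, 3.01, 3.01].

### API

Orientations are given as a unit quaternion [x, y, z, w].
In Python, from rig import arm gives the robot as it stands.
- The arm moves only by the tool play_rows, never from a script. Its argument "rows" is one flat list of numbers, 7 for each row, row after row: the closure, from -1 (fully open) to 1 (shut), so that 0 is half open, then the shift along the tool's x, y, z as a fraction of full scale, then the turn, a rotation vector about the tool's x, y, z as a fraction of full scale. A call has exactly 8 rows; each row shifts and turns the commanded pose from where the row before left it, along the tool's axes as they then stand; what a row does not reach is not made up. Full scale, the value 1, is 2.5 cm for a shift and pi rad for a turn. A row lasts 1/12 s, in which the tool goes at most 41.7 mm and 7.16 degrees, less where a joint would pass 70% of its speed; a pose out of reach is approached as far as the arm can. A call with a number of a shift or a turn outside -1 to 1 is refused whole. A call with a gripper value outside its range is refused whole. The fingers move at their own pace and stop on an object; "squeeze" is the grip in N (left out, the last holds). Time passes only in rows, so rows that do not move let the fingers close, or fill a call up. It gives the time, the measured TCP pose, the force, the opening and the grip force at its end, in the units of the state.
- arm.observe(): the state, without advancing time (a new reading comes with each control period).
- arm.camera(name): name is "side" or "top" or "wrist"; returns (picture, depth): 480x640x3 uint8, red, green, blue; 480x640 float32, mm along the optical axis (not along the pixel's ray), 0 where there is no reading.
- arm.camera_model(name): a dict with "intrinsics" (3x3 intrinsics, pixels), "k1" (the pictures are not rectified: a ray, as slopes to the right and down, at radius r is drawn at 1 + k1 r^2 times it, then the intrinsics apply), "T" (4x4, takes a point from camera to world coordinates). Camera axes: x right, y down, z forward; pixel columns grow to the right and rows downward; lengths in mm; the calibration is good to about 2 mm. A picture is of the moment at which its call begins: read the wrist's pose just before it. camera_model takes no time and is no camera call; for the wrist camera it gives the pose at the moment of the call.
- arm.job_done(): hands the job in; it is judged then, once.
Trained networks look in the newest picture that a camera, given by its name, has taken for a name from the list of things; names that differ only in an ending like _2 or _b are one class to them, and where a whole thing is asked for, a point or a joint stands for the part that bears it (a point fixed in the world has none). Each returns a list of dicts, best first, with "conf" (0 to 1); they miss things now and then, are a little off and sometimes report something else, mostly with a low value. They report only what shows in the picture. A call takes as long as a camera call.
- arm.regions_of(camera, thing): "region" (480x640 bool, what is visible of it) and "extent" ([left, top, width, height] in pixels, round what is visible of it).
The state is a dict: "t": time; "q": joint angles; "joint_velocities": joint speeds; "tau": joint torques, N m; "tcp_pos": TCP position; "tool_rot": TCP orientation; "contact_force": force on the tool from outside, world axes, zero at the start; "moment": the same for the moment, N m; "width": opening from 0.0 (shut) to 1.0 (fully open); "gripper_force": force on a finger pad.
Only numpy, scipy, OpenCV 4.12 (cv2) and the standard library are available. Lean on these libraries where they do the work, as an engineer would, in place of code of your own. Each camera call takes 0.05 s, during which the arm holds its last target. There are 200 camera calls.

### The job

Set the red resin puck flat in the round pocket of the lower mould half that is bolted to the bench. Then pick up the loose upper mould half by its black grip rib, fit it over the two dowels (yellow-marked end to yellow-marked end) until the two halves meet face to face all round, and finish while still gripping the rib and pressing the pair together firmly, with about 20 N on top of the half's own weight: do not let go. Leave the green puck, the black puck and the brown dropper bottle where they stand.

Things in the scene. Friction and masses are not known exactly. Their poses are not given: they have to be found in the camera images.
- lower_face (a point): Centre of the flat top (parting face) of the fixed lower mould half, 30 mm above the bench; z up, y along its long side to the thick dowel. It is the mouth of a round pocket, 34 mm wide, 8 mm deep. Tapered steel dowels stand on the face at y = +38 mm (12 mm thick) and y = -38 mm (8 mm thick), both 22 mm high (straight for 14 mm). The puck can be held across x; along y the dowels are in the way.
- upper_grip (a point): Centre of the upper half's black grip rib, 45 mm above its underside. The rib is 24 mm wide (x), 50 mm long (y) and 34 mm high (28 to 62 mm above the underside); z up, y along the long side to the wide hole. Grip it across x. It fits only with its y the same way as the lower half's; seated, this point is 45 mm above lower_face.
- upper_face (a point): The centre of the underside (parting face) of the upper half, 45 mm below upper_grip; same axes. Seated, it coincides with lower_face.
- red_puck_center (a point): Red cylindrical resin puck, 30 mm in diameter, 21 mm high, about 35 g, standing flat on the bench in one of three places that it shares with the green and black ones. The point is its centre, half-way up; z up. Seated in the pocket it stands 13 mm out of the parting face: its centre is then 2.5 mm above lower_face.
- green_puck_center (a point): Green resin puck, 30 mm in diameter, 20 mm high; point at its centre. Leave it alone.
- black_puck_center (a point): Black resin puck, 30 mm in diameter, 22 mm high; point at its centre. Leave it alone.
- dropper_center (a point): Brown dropper bottle, 33 mm in diameter, 102 mm high; point at its centre, half-way up. Leave it alone.
- lower_half: Lower mould half: aluminium block, 60 mm (x) by 104 mm (y), on a dark steel plate 80 x 140 x 10 mm bolted to the bench. Where it stands and its yaw vary. A yellow mark on its -x side shows the thick-dowel end. Origin on the bench, 30 mm below lower_face; same axes.
- upper_half: Loose upper mould half, 0.4 kg give or take a fifth: aluminium block 60 mm (x) by 104 mm (y) by 28 mm, lying parting face down, black grip rib on top; yellow marks at the wide-hole end. Dowel holes right through it at y = +38 mm (13.6 mm wide) and -38 mm (9.6 mm). A round recess under its middle, 40 mm wide, 16 mm deep, clears the puck. Origin = upper_face.

How it is judged:
By the outcome, as a careful person would: the job done as asked, in the order asked, and still so for the second after the job is handed in, while the arm keeps its last pose, push and grip.
It also fails if it takes over 61 s, if anything falls off the work surface, if the arm or the gripper's body presses on something with over 40 N, if the wrist force passes 120 N, or if a joint passes its speed limit or range.

## Working session

There is one attempt and no reset: what is moved stays moved. The work goes in short steps, Python scripts to look and compute and a tool call to move; the robot and the scene stay as the last step left them, time stands still between calls to the robot, and variables do not carry over. Pictures are saved under pics/ and viewed, at most 10 in all, crops included, and the job is handed in when it is done.

Besides the shell and the picture viewer there is one more tool, called as a command line: name --argument value ..., lists and objects as JSON in quotes. play_rows: Moves the arm, as the interface text tells. Shift numbers are shares of 2.5 cm and turn numbers shares of pi rad, none past 1 either way. Its arguments: {"type":"object","properties":{"rows":{"type":"array","items":{"type":"number"}},"squeeze":{"type":"number"}},"required":["rows"]}

```bash
ls; mkdir -p pics; cat > h.py <<'E'
import numpy as np, cv2
from scipy.spatial.transform import Rotation as R
from rig import arm
def pts(cam,dep,m,T=None):
    "world points of mask pixels"
    c=arm.camera_model(cam); K=np.array(c["intrinsics"]);k1=c["k1"];T=np.array(c["T"]) if T is None else T
    v,u=np.nonzero(m&(dep>0)); z=dep[v,u]
    x=(u-K[0,2])/K[0,0]; y=(v-K[1,2])/K[1,1]
    rd=np.hypot(x,y); r=rd.copy()
    for _ in range(10): r=rd/(1+k1*r*r)
    s=r/np.maximum(rd,1e-9)
    P=np.c_[x*s*z,y*s*z,z]
    return P@T[:3,:3].T+T[:3,3]
def save(n,p): cv2.imwrite(n,p[:,:,::-1])
E
python3 - <<'E'
from h import *
ims=[]
for cam in ["top","side"]:
    p,d=arm.camera(cam); np.savez(f"{cam}.npz",p=p,d=d); ims.append(p)
    save(f"pics/{cam}0.png",p)
    for th in ["lower_half","upper_half","red_puck_center","green_puck_center","black_puck_center","dropper_center"]:
        for r in arm.regions_of(cam,th)[:2]:
            P=pts(cam,d,r["region"])
            if len(P)==0: continue
            top=P[P[:,2]>np.percentile(P[:,2],98)-4]
            print(cam,th,round(r["conf"],2),r["extent"],len(P),np.median(P,0).round(1),"top",top.mean(0).round(1),len(top))
s=arm.observe(); print(s["t"],s["tcp_pos"],R.from_quat(s["tool_rot"]).as_matrix().round(3),s["contact_force"],s["width"])
print(arm.camera_model("wrist"))
E
```

```text
pics
top lower_half 0.86 [249.2, 181.2, 73.2, 47.6] 2599 [489.8  36.3  25.2] top [492.2  40.1  34.2] 441
top upper_half 0.62 [407.6, 192.4, 54.4, 43.0] 1477 [ 481.1 -272.3   28.7] top [ 484.1 -276.6   62.9] 198
top red_puck_center 0.46 [190.1, 235.3, 16.9, 14.0] 195 [400.9 210.4  21. ] top [400.3 211.7  22.5] 102
top green_puck_center 0.73 [189.8, 185.5, 19.4, 14.6] 182 [508.7 214.4  20.2] top [508.9 214.7  22.5] 77
top green_puck_center 0.32 [406.8, 191.6, 53.4, 42.2] 1536 [ 481.1 -270.    28.5] top [ 484.1 -276.5   62.9] 199
top black_puck_center 0.49 [148.3, 206.3, 17.2, 14.0] 157 [462.3 298.1  22.2] top [461.9 300.4  23.5] 89
top dropper_center 0.68 [458.3, 277.2, 31.9, 18.0] 331 [ 330.  -346.9   60.1] top [ 330.2 -354.    98.8] 30
top dropper_center 0.22 [188.7, 238.6, 16.5, 9.7] 195 [399.8 210.2  20.9] top [400.  211.6  22.5] 100
side lower_half 0.89 [312.9, 261.5, 70.3, 50.3] 2641 [500.   32.   22.3] top [494.   38.8  39.6] 110
side upper_half 0.63 [165.3, 259.0, 58.9, 47.0] 1601 [ 494.4 -277.    27.6] top [ 484.3 -279.5   62. ] 198
side red_puck_center 0.76 [424.8, 237.4, 14.
[... 401 characters left out ...]
50.89760296  239.30628365] [[ 0.964  0.265 -0.   ]
 [ 0.265 -0.964  0.   ]
 [ 0.    -0.    -1.   ]] [ 1.09768969 -0.31680898 -0.07723136] 1.003419342204011
{'intrinsics': array([[382.61493635,   0.        , 312.36453612],
       [  0.        , 382.61493635, 245.47914011],
       [  0.        ,   0.        ,   1.        ]]), 'k1': -0.07962402872616965, 'T': array([[ 2.65273357e-01, -9.19745631e-01, -2.89306102e-01,
         2.53389801e+02],
       [-9.64173237e-01, -2.53087049e-01, -7.94790168e-02,
        -6.31040318e+02],
       [-1.19149035e-04,  3.00024866e-01, -9.53931373e-01,
         3.74566829e+02],
       [ 0.00000000e+00,  0.00000000e+00,  0.00000000e+00,
         1.00000000e+00]])}
```

```bash
python3 - <<'E'
from h import *
a=np.load("top.npz")["p"][160:310,130:500]; b=np.load("side.npz")["p"][180:320,140:490]
a=cv2.resize(a,(800,324),interpolation=3)
b=cv2.resize(b,(690,276),interpolation=3); o=np.zeros((600,800,3),np.uint8); o[:324]=a;o[324:,:690]=b
save("pics/m.png",o)
z=np.load("top.npz")
for cam in ["top","side"]:
  z=np.load(cam+".npz"); P=pts(cam,z["d"],np.ones((480,640),bool)); C=z["p"][z["d"]>0].astype(int)
  yel=(C[:,0]>150)&(C[:,1]>110)&(C[:,2]<90)&(P[:,2]>3)&(P[:,2]<80)
  for n,c,zr,rad in [("lower",(490,36),(26,33),80),("upper",(484,-275),(24,32),80),("rib",(484,-275),(57,68),60)]:
    near=np.hypot(P[:,0]-c[0],P[:,1]-c[1])<rad
    Q=P[near&(P[:,2]>zr[0])&(P[:,2]<zr[1])]
    r=cv2.minAreaRect(Q[:,:2].astype(np.float32)); print(cam,n,np.round(r[0],1),np.round(r[1],1),round(r[2],1),np.median(Q[:,2]).round(1),len(Q),"yel",P[near&yel].mean(0).round(1),(near&yel).sum())
E
```

```text
top lower [492.7  36.1] [104.3  60.7] 82.0 30.1 1099 yel [nan nan nan] 0
top upper [ 484.5 -276.9] [ 60.4 104.8] 16.2 28.0 990 yel [ 472.  -230.6   27.8] 18
top rib [ 484.2 -276.6] [23.9 49. ] 15.8 61.9 282 yel [ 472.  -230.6   27.8] 18
side lower [491.   33.1] [102.1  63.9] 82.5 29.3 1059 yel [nan nan nan] 0
side upper [ 482.8 -280.2] [ 63.4 105.1] 16.1 27.3 870 yel [ 470.3 -233.2   27.6] 11
side rib [ 483.7 -279.7] [27.  48.9] 16.9 61.3 268 yel [ 470.3 -233.2   27.6] 11<stdin>:13: RuntimeWarning: Mean of empty slice.
  ret = um.true_divide(
```

View pics/m.png

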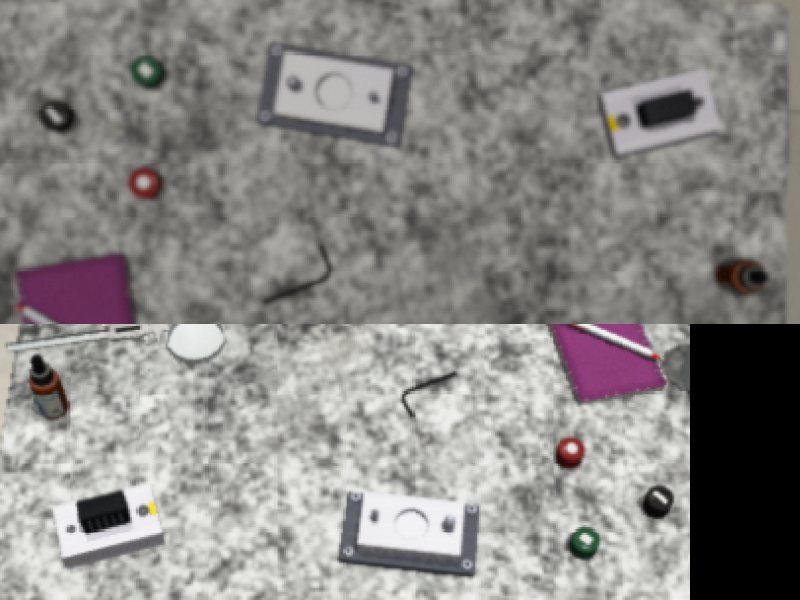

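The montage shows the red puck at about (145,183) in the top crop, and the lower half with its thick dowel at (295,84) and thin one at (374,97). The upper half's yellow mark is at (613,123), so both thick ends point to +y. The networks' positions agree with this.

```bash
cat >> h.py <<'E'
def plan(target,ydeg,n,grip=-1,s=None):
    "n rows to world TCP target with tool y at ydeg (world), tool z down; prints rows"
    s=s or arm.observe(); p=np.array(s["tcp_pos"],float); M=R.from_quat(s["tool_rot"])
    a=np.radians(ydeg); y=np.array([np.cos(a),np.sin(a),0]); z=np.array([0,0,-1.])
    G=R.from_matrix(np.c_[np.cross(y,z),y,z])
    rv=(M.inv()*G).as_rotvec()/n; d=(np.array(target)-p)/n
    print("turn",np.degrees(rv*n).round(1),"rows/turnmax",np.degrees(np.abs(rv).max()).round(2))
    tr=(rv/np.pi).round(4)
    for i in range(n):
        sh=(M.inv().apply(d)/25).round(3)
        print(", ".join(f"{v:g}" for v in [grip,*sh,*tr]),end=",\n" if i%8==7 else ", ")
        M=M*R.from_rotvec(tr*np.pi)
def st():
    s=arm.observe(); M=R.from_quat(s["tool_rot"]).as_matrix()
    print("t",round(s["t"],2),"p",s["tcp_pos"].round(1),"ydeg",np.degrees(np.arctan2(M[1,1],M[0,1])).round(2),"z",M[:,2].round(4),"F",np.round(s["contact_force"],1),"w",round(s["width"],3),"g",s["gripper_force"],"q",np.round(s["q"],2)); return s
E
python3 - <<'E'
from h import *
st(); plan((484,-290,239),16.2,24)
E
```

```text
t 0.7 p [ 178.6 -650.9  239.3] ydeg -74.66 z [-0.e+00  1.e-04 -1.e+00] F [ 1.1 -0.3 -0.1] w 1.003 g 0.0 q [ 1.15  0.43  0.07  1.61 -0.03  1.11 -0.07]
turn [ -0.   -0.  -90.9] rows/turnmax 3.79
-1, 0.65, -0.445, 0.001, -0, -0, -0.021, -1, 0.678, -0.402, 0.001, -0, -0, -0.021, -1, 0.703, -0.356, 0.001, -0, -0, -0.021, -1, 0.725, -0.309, 0.001, -0, -0, -0.021, -1, 0.744, -0.26, 0.001, -0, -0, -0.021, -1, 0.759, -0.211, 0.001, -0, -0, -0.021, -1, 0.772, -0.16, 0.001, -0, -0, -0.021, -1, 0.78, -0.109, 0.001, -0, -0, -0.021,
-1, 0.786, -0.057, 0.001, -0, -0, -0.021, -1, 0.788, -0.005, 0.001, -0, -0, -0.021, -1, 0.787, 0.046, 0.001, -0, -0, -0.021, -1, 0.782, 0.098, 0.001, -0, -0, -0.021, -1, 0.774, 0.15, 0.001, -0, -0, -0.021, -1, 0.762, 0.2, 0.001, -0, -0, -0.021, -1, 0.747, 0.25, 0.001, -0, -0, -0.021, -1, 0.729, 0.299, 0.001, -0, -0, -0.021,
-1, 0.708, 0.346, 0.001, -0, -0, -0.021, -1, 0.683, 0.392, 0.001, -0, -0, -0.021, -1, 0.656, 0.436, 0.001, -0, -0, -0.021, -1, 0.626, 0.479, 0.001, -0, -0, -0.021, -1, 0.593, 0.519, 0.001, -0, -0, -0.021, -1, 0.558, 0.557, 0.001, -0, -0, -0.021, -1, 0.52, 0.592, 0.001, -0, -0, -0.021, -1, 0.479, 0.625, 0.001, -0, -0, -0.021,
```

play_rows --rows '[-1,0.65,-0.44,0,0,0,-0.021,-1,0.68,-0.4,0,0,0,-0.021,-1,0.7,-0.36,0,0,0,-0.021,-1,0.73,-0.31,0,0,0,-0.021,-1,0.74,-0.26,0,0,0,-0.021,-1,0.76,-0.21,0,0,0,-0.021,-1,0.77,-0.16,0,0,0,-0.021,-1,0.78,-0.11,0,0,0,-0.021]'

```text
t: 1.37
tcp_pos: [280.9, -530.0, 239.4]
tool_rot: [0.921, 0.389, 0.0, 0.0]
contact_force: [0.3, -0.4, 0.6]
width: 1.002
gripper_force: 0.0
```

play_rows --rows '[-1,0.79,-0.06,0,0,0,-0.021,-1,0.79,0,0,0,0,-0.021,-1,0.79,0.05,0,0,0,-0.021,-1,0.78,0.1,0,0,0,-0.021,-1,0.77,0.15,0,0,0,-0.021,-1,0.76,0.2,0,0,0,-0.021,-1,0.75,0.25,0,0,0,-0.021,-1,0.73,0.3,0,0,0,-0.021]'

```text
t: 2.03
tcp_pos: [383.0, -409.7, 239.5]
tool_rot: [0.788, 0.616, 0.0, 0.0]
contact_force: [0.1, 0.2, -0.6]
width: 1.004
gripper_force: 0.0
```

play_rows --rows '[-1,0.71,0.35,0,0,0,-0.021,-1,0.68,0.39,0,0,0,-0.021,-1,0.66,0.44,0,0,0,-0.021,-1,0.63,0.48,0,0,0,-0.021,-1,0.59,0.52,0,0,0,-0.021,-1,0.56,0.56,0,0,0,-0.021,-1,0.52,0.59,0,0,0,-0.021,-1,0.48,0.62,0,0,0,-0.021]'

```text
t: 2.7
tcp_pos: [485.6, -288.5, 239.3]
tool_rot: [0.599, 0.801, 0.0, -0.0]
contact_force: [0.5, -1.2, -0.5]
width: 0.998
gripper_force: 0.0
```

```bash
cat >> h.py <<'E'
def look(n,boxes):
    s=st(); T=np.array(arm.camera_model("wrist")["T"]); p,d=arm.camera("wrist"); np.savez(n,p=p,d=d,T=T); save(f"pics/{n}.png",p)
    P=pts("wrist",d,np.ones((480,640),bool),T)
    M=R.from_quat(s["tool_rot"]).as_matrix()
    for nm,c,zr,rad in boxes:
        Q=P[(np.hypot(P[:,0]-c[0],P[:,1]-c[1])<rad)&(P[:,2]>zr[0])&(P[:,2]<zr[1])]
        if len(Q)<10: print(nm,"none"); continue
        r=cv2.minAreaRect(Q[:,:2].astype(np.float32)); print(nm,np.round(r[0],1),np.round(r[1],1),round(r[2],1),"z",np.median(Q[:,2]).round(1),len(Q))
    return s,p,d,P,M
E
python3 - <<'E'
from h import *
s,p,d,P,M=look("w1",[("upper",(484,-278),(24,32),80),("rib",(484,-278),(57,68),60),("all",(484,-278),(15,68),80)])
plan((492,24,239),-8,16)
E
```

```text
t 2.7 p [ 485.6 -288.5  239.3] ydeg 16.42 z [ 1.e-04  1.e-04 -1.e+00] F [ 0.5 -1.2 -0.5] w 0.998 g 0.0 q [ 0.76  0.28 -0.41  1.84  0.12  1.06  0.6 ]
upper [ 483.7 -279.2] [ 60.3 104.1] 15.7 z 28.6 5316
rib [ 483.6 -278.6] [24.5 50. ] 15.9 z 62.4 1669
all [ 483.7 -279.2] [ 60.3 104.1] 15.7 z 28.9 7156
turn [ 0.1 -0.1 24.9] rows/turnmax 1.56
-1, 0.736, 0.234, 0.002, 0, -0, 0.0087, -1, 0.742, 0.214, 0.002, 0, -0, 0.0087, -1, 0.748, 0.194, 0.002, 0, -0, 0.0087, -1, 0.753, 0.173, 0.002, 0, -0, 0.0087, -1, 0.757, 0.153, 0.002, 0, -0, 0.0087, -1, 0.761, 0.132, 0.002, 0, -0, 0.0087, -1, 0.764, 0.111, 0.002, 0, -0, 0.0087, -1, 0.767, 0.09, 0.002, 0, -0, 0.0087,
-1, 0.769, 0.069, 0.002, 0, -0, 0.0087, -1, 0.771, 0.048, 0.002, 0, -0, 0.0087, -1, 0.772, 0.027, 0.002, 0, -0, 0.0087, -1, 0.772, 0.006, 0.002, 0, -0, 0.0087, -1, 0.772, -0.015, 0.002, 0, -0, 0.0087, -1, 0.772, -0.036, 0.002, 0, -0, 0.0087, -1, 0.77, -0.057, 0.002, 0, -0, 0.0087, -1, 0.768, -0.078, 0.002, 0, -0, 0.0087,
```

View pics/w1.png

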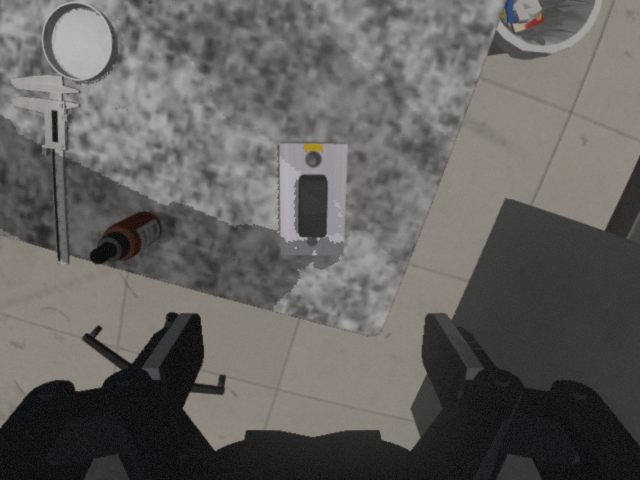

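The wrist picture shows the upper half upright at (312,200). Its yellow mark (313,147) and wide hole (313,158) are on the +tool-x side, and the rib at (312,206) is clear of other objects.

play_rows --rows '[-1,0.74,0.23,0,0,0,0.0087,-1,0.74,0.21,0,0,0,0.0087,-1,0.75,0.19,0,0,0,0.0087,-1,0.75,0.17,0,0,0,0.0087,-1,0.76,0.15,0,0,0,0.0087,-1,0.76,0.13,0,0,0,0.0087,-1,0.76,0.11,0,0,0,0.0087,-1,0.77,0.09,0,0,0,0.0087]'

```text
t: 3.42
tcp_pos: [488.5, -134.1, 239.4]
tool_rot: [0.685, 0.729, 0.0, 0.0]
contact_force: [0.8, 0.2, 0.7]
width: 1.0
gripper_force: 0.0
```

play_rows --rows '[-1,0.77,0.07,0,0,0,0.0087,-1,0.77,0.05,0,0,0,0.0087,-1,0.77,0.03,0,0,0,0.0087,-1,0.77,0.01,0,0,0,0.0087,-1,0.77,-0.01,0,0,0,0.0087,-1,0.77,-0.04,0,0,0,0.0087,-1,0.77,-0.06,0,0,0,0.0087,-1,0.77,-0.08,0,0,0,0.0087]'

```text
t: 4.08
tcp_pos: [492.7, 20.2, 239.4]
tool_rot: [0.76, 0.65, 0.0, 0.0]
contact_force: [0.6, 0.3, -0.3]
width: 0.994
gripper_force: 0.0
```

```bash
python3 - <<'E'
from h import *
s,p,d,P,M=look("w2",[("lower",(492,36),(26,33),80),("all",(492,36),(15,60),80),("plate",(492,36),(7,13),95),("thick",(497,73),(38,60),15),("thin",(487,-1),(38,60),15),("pocket",(492,36),(17,25),20)])
plan((402,196,200),-8,8)
E
```

```text
t 4.08 p [492.7  20.2 239.4] ydeg -8.93 z [ 1.e-04  0.e+00 -1.e+00] F [ 0.6  0.3 -0.3] w 0.994 g 0.0 q [ 0.34  0.17 -0.56  1.98  0.11  1.02 -0.43]
lower [491.9  33.9] [103.9  60.1] 82.2 z 30.6 6199
all [491.6  34.4] [130.3  73.1] 82.1 z 30.5 7773
plate [491.9  34.1] [140.3  80.4] 82.3 z 10.6 4108
thick [497.2  72.1] [11.4 11.2] 61.8 z 50.0 155
thin [486.7  -3. ] [7.3 6.7] 37.8 z 48.5 81
pocket [491.9  33.4] [32.6 33.4] 37.5 z 22.6 1015
turn [ 0.  -0.1 -0.9] rows/turnmax 0.11
-1, 0.779, -0.581, 0.199, 0, -0.0001, -0.0006, -1, 0.78, -0.579, 0.199, 0, -0.0001, -0.0006, -1, 0.781, -0.578, 0.199, 0, -0.0001, -0.0006, -1, 0.783, -0.577, 0.198, 0, -0.0001, -0.0006, -1, 0.784, -0.575, 0.198, 0, -0.0001, -0.0006, -1, 0.785, -0.574, 0.198, 0, -0.0001, -0.0006, -1, 0.786, -0.572, 0.198, 0, -0.0001, -0.0006, -1, 0.787, -0.571, 0.197, 0, -0.0001, -0.0006,
```

View pics/w2.png

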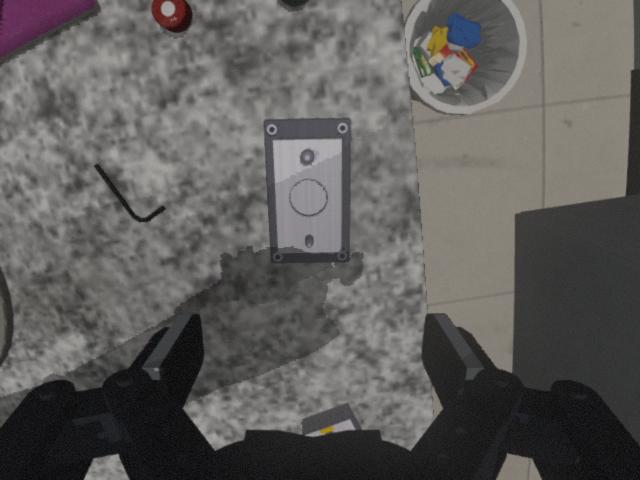

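The picture shows the fixed half at (308,190), with the thick dowel (308,157) on the same +tool-x side, the pocket at (308,197), and the red puck at (170,12). Next I move to the puck.

play_rows --rows '[-1,0.78,-0.58,0.2,0,0,-0.0006,-1,0.78,-0.58,0.2,0,0,-0.0006,-1,0.78,-0.58,0.2,0,0,-0.0006,-1,0.78,-0.58,0.2,0,0,-0.0006,-1,0.78,-0.58,0.2,0,0,-0.0006,-1,0.78,-0.57,0.2,0,0,-0.0006,-1,0.79,-0.57,0.2,0,0,-0.0006,-1,0.79,-0.57,0.2,0,0,-0.0006]'

```text
t: 4.8
tcp_pos: [401.5, 192.0, 199.3]
tool_rot: [0.755, 0.656, 0.0, 0.0]
contact_force: [0.6, 0.6, -0.1]
width: 1.0
gripper_force: 0.0
```

```bash
python3 - <<'E'
from h import *
s,p,d,P,M=look("w3",[("redtop",(402,211),(18,25),30),("red",(402,211),(6,25),30)])
for r in arm.regions_of("wrist","red_puck_center")[:2]:
    Q=pts("wrist",d,r["region"],np.load("w3.npz")["T"]); t=Q[Q[:,2]>18]
    c=cv2.minEnclosingCircle(t[:,:2].astype(np.float32)); print(r["conf"],r["extent"],Q[:,2].max(),np.median(t[:,2]),c)
    e=(np.array(c[0]))
    plan((*e,40),-8,8)
E
```

```text
t 4.8 p [401.5 192.  199.3] ydeg -7.98 z [ 4.e-04  1.e-04 -1.e+00] F [ 0.6  0.6 -0.1] w 1.0 g 0.0 q [ 0.08  0.15 -0.72  2.11  0.13  0.92 -0.85]
redtop [400.3 211.8] [30.  29.1] 82.7 z 21.6 1028
red [400.3 211.9] [30.  29.1] 81.7 z 21.5 1084
0.58 [290.0, 176.3, 36.1, 40.4] 23.87907410100712 21.593680396555527 ((400.27001953125, 211.71771240234375), 15.169456481933594)
turn [-0.  -0.   0.3] rows/turnmax 0.03
-1, 0.087, -0.012, 0.795, -0, -0, 0.0002, -1, 0.087, -0.012, 0.795, -0, -0, 0.0002, -1, 0.087, -0.012, 0.795, -0, -0, 0.0002, -1, 0.087, -0.012, 0.795, -0, -0, 0.0002, -1, 0.087, -0.012, 0.795, -0, -0, 0.0002, -1, 0.087, -0.012, 0.795, -0, -0, 0.0002, -1, 0.087, -0.012, 0.795, -0, -0, 0.0002, -1, 0.087, -0.012, 0.795, -0, -0, 0.0002,
0.47 [378.4, 290.3, 93.3, 130.3] 267.7796886865953 30.36729647583678 ((465.1366882324219, 92.47036743164062), 116.76646423339844)
turn [-0.  -0.   0.3] rows/turnmax 0.03
-1, -0.46, 0.39, 0.795, -0, -0, 0.0002, -1, -0.459, 0.39, 0.795, -0, -0, 0.0002, -1, -0.459, 0.391, 0.795, -0, -0, 0.0002, -1, -0.459, 0.391, 0.795, -0, -0, 0.0002, -1, -0.459, 0.391, 0.795, -0, -0, 0.0002, -1, -0.458, 0.392, 0.795, -0, -0, 0.0002, -1, -0.458, 0.392, 0.795, -0, -0, 0.0002, -1, -0.458, 0.392, 0.795, -0, -0, 0.0002,
```

play_rows --rows '[-1,0.087,-0.012,0.795,0,0,0.0002,-1,0.087,-0.012,0.795,0,0,0,-1,0.087,-0.012,0.795,0,0,0,-1,0.087,-0.012,0.795,0,0,0,-1,0.087,-0.012,0.795,0,0,0,-1,0.087,-0.012,0.795,0,0,0,-1,0.087,-0.012,0.795,0,0,0,-1,0.087,-0.012,0.795,0,0,0]'

```text
t: 5.57
tcp_pos: [402.6, 208.3, 39.4]
tool_rot: [0.755, 0.656, 0.0, -0.0]
contact_force: [1.2, 0.2, -0.8]
width: 1.0
gripper_force: 0.0
```

play_rows --rows '[-1,0,0,0.25,0,0,0,-1,0,0,0.25,0,0,0,-1,0,0,0.2,0,0,0,-1,0,0,0.2,0,0,0,-1,0,0,0,0,0,0,1,0,0,0,0,0,0,1,0,0,0,0,0,0,1,0,0,0,0,0,0]' --squeeze 40

```text
t: 6.23
tcp_pos: [402.6, 208.2, 18.3]
tool_rot: [0.756, 0.655, 0.0, 0.0]
contact_force: [0.2, -0.7, -0.2]
width: 0.603
gripper_force: 0.0
```

play_rows --rows '[1,0,0,0,0,0,0,1,0,0,0,0,0,0,1,0,0,0,0,0,0,1,0,0,0,0,0,0,1,0,0,0,0,0,0,1,0,0,0,0,0,0,1,0,0,0,0,0,0,1,0,0,0,0,0,0]'

```text
t: 6.9
tcp_pos: [402.5, 208.2, 18.3]
tool_rot: [0.756, 0.655, 0.0, 0.0]
contact_force: [-1.6, -1.3, 11.4]
width: 0.326
gripper_force: 38.6
```

play_rows --rows '[1,0,0,-0.1,0,0,0,1,0,0,-0.3,0,0,0,1,0,0,-0.6,0,0,0,1,0,0,-0.8,0,0,0,1,0,0,-0.8,0,0,0,1,0,0,-0.6,0,0,0,1,0,0,-0.2,0,0,0,1,0,0,0,0,0,0]'

```text
t: 7.57
tcp_pos: [403.0, 208.3, 104.2]
tool_rot: [0.756, 0.655, 0.001, 0.001]
contact_force: [0.3, -0.0, -0.5]
width: 0.322
gripper_force: 39.5
```

```bash
python3 - <<'E'
from h import *
st(); arm.camera("wrist")
s,p,d,P,M=look("w4",[])
t=np.array(s["tcp_pos"]); L=(P-t)@M
hsv=cv2.cvtColor(p,cv2.COLOR_RGB2HSV)[d>0]
red=((hsv[:,0]<8)|(hsv[:,0]>172))&(hsv[:,1]>120)&(hsv[:,2]>40)
Q=L[red&(np.linalg.norm(L,axis=1)<45)]
print(len(Q),Q.min(0),Q.max(0),np.median(Q,0)); tp=Q[Q[:,2]<np.percentile(Q[:,2],10)+3]
print("top",len(tp),tp.min(0),tp.max(0),np.median(tp,0),cv2.minEnclosingCircle(tp[:,:2].astype(np.float32)))
st()
E
```

```text
t 7.57 p [403.  208.3 104.2] ydeg -8.19 z [ 2.4e-03  7.0e-04 -1.0e+00] F [ 0.3 -0.  -0.5] w 0.322 g 39.467663168907166 q [-0.02  0.32 -0.68  2.18  0.3   0.73 -1.05]
t 7.62 p [402.6 208.  103.2] ydeg -8.19 z [ 1.2e-03  2.0e-04 -1.0e+00] F [ 0.5 -0.2 -1.2] w 0.327 g 39.467318058013916 q [-0.02  0.32 -0.68  2.18  0.31  0.73 -1.05]
2659 [-10.52987412 -12.86429623  -5.29018635] [18.43221958 14.9643318  14.90898332] [ 8.42266561  0.45116134 -3.08622149]
top 2555 [-10.52987412 -12.86429623  -5.29018635] [18.43221958 14.9643318  -0.99775297] [ 8.03645913  0.82331459 -3.11501565] ((3.69631028175354, 0.8112958669662476), 14.940441131591797)
t 7.67 p [402.2 207.8 102.6] ydeg -8.19 z [ 0.e+00 -2.e-04 -1.e+00] F [ 0.3  0.4 -0.5] w 0.326 g 39.467371702194214 q [-0.03  0.33 -0.68  2.18  0.31  0.73 -1.05]
```

View pics/w4.png

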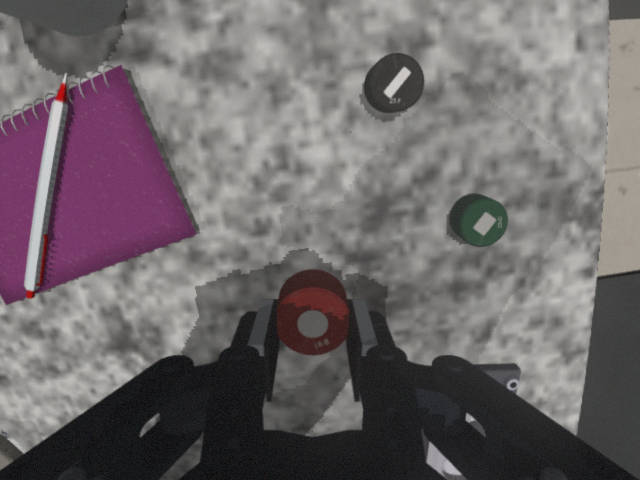

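The puck is gripped at (313,313), upright between the pads. The black puck (395,82) and green puck (478,220) have not moved. The measurement puts the puck 3.8 mm along tool x. The jaws centre it in y, so the wrist camera reads about 0.9 mm too high in y.

```bash
python3 - <<'E'
from h import *
st(); plan((490.4,30.5,95),-7.9,12,1)
E
```

```text
t 7.67 p [402.2 207.8 102.6] ydeg -8.19 z [ 0.e+00 -2.e-04 -1.e+00] F [ 0.3  0.4 -0.5] w 0.326 g 39.467371702194214 q [-0.03  0.33 -0.68  2.18  0.31  0.73 -1.05]
turn [ 0.   0.  -0.3] rows/turnmax 0.02
1, -0.543, 0.375, 0.025, 0, 0, -0.0001, 1, -0.543, 0.375, 0.025, 0, 0, -0.0001, 1, -0.543, 0.375, 0.025, 0, 0, -0.0001, 1, -0.544, 0.375, 0.025, 0, 0, -0.0001, 1, -0.544, 0.375, 0.025, 0, 0, -0.0001, 1, -0.544, 0.374, 0.025, 0, 0, -0.0001, 1, -0.544, 0.374, 0.025, 0, 0, -0.0001, 1, -0.544, 0.374, 0.025, 0, 0, -0.0001,
1, -0.544, 0.374, 0.025, 0, 0, -0.0001, 1, -0.544, 0.374, 0.025, 0, 0, -0.0001, 1, -0.544, 0.374, 0.025, 0, 0, -0.0001, 1, -0.544, 0.373, 0.025, 0, 0, -0.0001,
```

play_rows --rows '[1,-0.2,0.14,0.02,0,0,-0.0001,1,-0.54,0.37,0.025,0,0,-0.0001,1,-0.54,0.37,0.025,0,0,-0.0001,1,-0.54,0.37,0.025,0,0,-0.0001,1,-0.54,0.37,0.025,0,0,-0.0001,1,-0.54,0.37,0.025,0,0,-0.0001,1,-0.54,0.37,0.025,0,0,-0.0001,1,-0.54,0.37,0.025,0,0,-0.0001]'

```text
t: 8.33
tcp_pos: [455.6, 98.8, 97.0]
tool_rot: [0.755, 0.656, -0.001, -0.0]
contact_force: [0.4, 0.7, -0.4]
width: 0.329
gripper_force: 39.5
```

play_rows --rows '[1,-0.54,0.37,0.025,0,0,-0.0001,1,-0.54,0.37,0.025,0,0,-0.0001,1,-0.54,0.37,0.025,0,0,-0.0001,1,-0.54,0.37,0.025,0,0,-0.0001,1,-0.36,0.27,0,0,0,0,1,0,0,0,0,0,0,1,0,0,0,0,0,0,1,0,0,0,0,0,0]'

```text
t: 9.0
tcp_pos: [489.9, 32.2, 95.1]
tool_rot: [0.754, 0.657, -0.0, -0.0]
contact_force: [-0.3, 0.9, -0.6]
width: 0.329
gripper_force: 39.5
```

```bash
python3 - <<'E'
from h import *
st(); plan((490.4,30.5,44),-7.9,8,1)
E
```

```text
t 9.0 p [489.9  32.2  95.1] ydeg -7.91 z [-7.e-04  4.e-04 -1.e+00] F [-0.3  0.9 -0.6] w 0.329 g 39.47523236274719 q [ 0.31  0.38 -0.59  2.11  0.31  0.74 -0.62]
turn [-0. -0. -0.] rows/turnmax 0.01
1, -0.008, 0.004, 0.256, -0, -0, -0, 1, -0.008, 0.004, 0.256, -0, -0, -0, 1, -0.008, 0.004, 0.256, -0, -0, -0, 1, -0.008, 0.004, 0.256, -0, -0, -0, 1, -0.008, 0.004, 0.256, -0, -0, -0, 1, -0.008, 0.004, 0.256, -0, -0, -0, 1, -0.008, 0.004, 0.256, -0, -0, -0, 1, -0.008, 0.004, 0.256, -0, -0, -0,
```

play_rows --rows '[1,-0.035,0.015,0.3,0,0,0,1,-0.03,0.015,0.4,0,0,0,1,0,0,0.4,0,0,0,1,0,0,0.4,0,0,0,1,0,0,0.15,0,0,0,1,0,0,0,0,0,0,1,0,0,0,0,0,0,1,0,0,0,0,0,0]'

```text
t: 9.67
tcp_pos: [491.1, 30.0, 54.4]
tool_rot: [0.754, 0.656, 0.0, 0.0]
contact_force: [-0.0, 0.1, -0.7]
width: 0.325
gripper_force: 39.5
```

```bash
python3 - <<'E'
from h import *
s,p,d,P,M=look("w5",[])
save("pics/w5c.png",cv2.resize(p[200:440,200:440],(600,600)))
t=np.array(s["tcp_pos"]); L=(P-t)@M
r=cv2.minAreaRect(P[(np.hypot(P[:,0]-491,P[:,1]-34)<90)&(P[:,2]<34)&(P[:,2]>26)][:,:2].astype(np.float32)); print(r)
plan((490.4,30.5,41),-7.9,8,1)
E
```

```text
t 9.67 p [491.1  30.   54.4] ydeg -7.94 z [ 3.e-04  1.e-04 -1.e+00] F [-0.   0.1 -0.7] w 0.325 g 39.47787523269653 q [ 0.27  0.45 -0.55  2.13  0.38  0.66 -0.68]
((491.91998291015625, 33.826568603515625), (105.0430679321289, 60.50920486450195), 82.13957977294922)
turn [ 0.  -0.  -0.1] rows/turnmax 0.01
1, 0.002, -0.004, 0.068, 0, -0, -0, 1, 0.002, -0.004, 0.068, 0, -0, -0, 1, 0.002, -0.004, 0.068, 0, -0, -0, 1, 0.002, -0.004, 0.068, 0, -0, -0, 1, 0.002, -0.004, 0.068, 0, -0, -0, 1, 0.002, -0.004, 0.068, 0, -0, -0, 1, 0.002, -0.004, 0.068, 0, -0, -0, 1, 0.002, -0.004, 0.068, 0, -0, -0,
```

View pics/w5c.png

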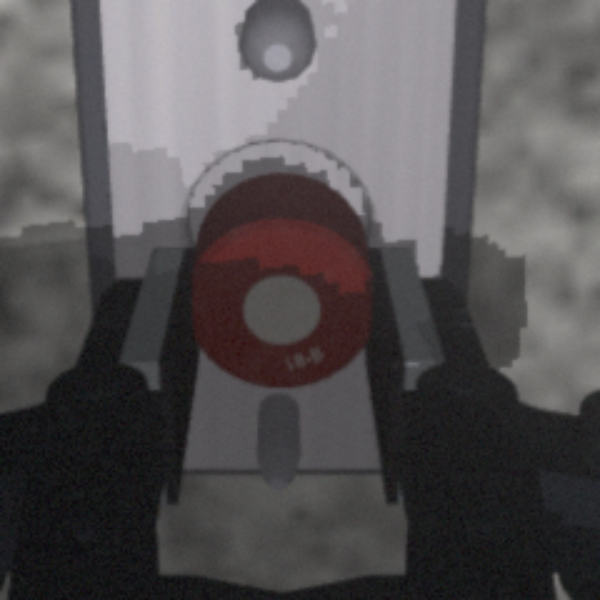

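The puck at (282,300) hangs in line with the pocket (280,215), between the dowels (278,40) and (278,440). I descend with a small correction.

play_rows --rows '[1,0.016,-0.03,0.06,0,0,0,1,0,0,0.08,0,0,0,1,0,0,0.08,0,0,0,1,0,0,0.08,0,0,0,1,0,0,0.08,0,0,0,1,0,0,0.08,0,0,0,1,0,0,0.08,0,0,0,1,0,0,0.02,0,0,0]'

```text
t: 10.38
tcp_pos: [490.3, 30.4, 40.3]
tool_rot: [0.754, 0.656, -0.0, 0.0]
contact_force: [-5.5, -1.2, 19.9]
width: 0.33
gripper_force: 41.5
```

```bash
python3 - <<'E'
from h import *
arm.camera("wrist"); arm.camera("wrist"); st()
E
```

```text
t 10.48 p [490.2  30.4  40.4] ydeg -7.95 z [-0.e+00 -2.e-04 -1.e+00] F [-3.2 -0.9  8.8] w 0.325 g 40.5053436756134 q [ 0.25  0.47 -0.53  2.14  0.4   0.63 -0.7 ]
```

play_rows --rows '[-1,0,0,0,0,0,0,-1,0,0,0,0,0,0,-1,0,0,0,0,0,0,-1,0,0,0,0,0,0,-1,0,0,-0.1,0,0,0,-1,0,0,-0.3,0,0,0,-1,0,0,-0.6,0,0,0,-1,0,0,-0.9,0,0,0]'

```text
t: 11.15
tcp_pos: [489.3, 30.4, 87.6]
tool_rot: [0.754, 0.657, -0.001, -0.001]
contact_force: [-0.2, 0.3, 0.7]
width: 1.0
gripper_force: 0.0
```

play_rows --rows '[-1,0,0,-0.9,0,0,0,-1,-0.2,0,-0.9,0,0,0,-1,-0.3,0,-0.9,0,0,0,-1,-0.1,0,-0.7,0,0,0,-1,0,0,-0.4,0,0,0,-1,0,0,0,0,0,0,-1,0,0,0,0,0,0,-1,0,0,0,0,0,0]'

```text
t: 11.82
tcp_pos: [487.7, 15.6, 182.0]
tool_rot: [0.754, 0.656, -0.0, -0.0]
contact_force: [-0.3, -0.2, -0.7]
width: 1.002
gripper_force: 0.0
```

```bash
python3 - <<'E'
from h import *
s,p,d,P,M=look("w6",[("lower",(491.5,34),(26,33),80),("plate",(491.5,34),(7,13),95),("thick",(497,72),(37,60),14),("thin",(486.7,-3),(37,60),14),("pucktop",(491.5,34),(38,48),20)])
save("pics/w6c.png",cv2.resize(p[100:340,200:440],(600,600)))
Q=P[(np.hypot(P[:,0]-491.5,P[:,1]-34)<13)&(P[:,2]>35)]
A=np.c_[Q[:,:2]-Q[:,:2].mean(0),np.ones(len(Q))]; print("pucktilt deg",np.degrees(np.linalg.lstsq(A,Q[:,2],rcond=None)[0][:2]),Q[:,2].mean())
plan((483.5,-292,180),15.8,16)
E
```

```text
t 11.82 p [487.7  15.6 182. ] ydeg -7.94 z [-9.e-04  1.e-04 -1.e+00] F [-0.3 -0.2 -0.7] w 1.002 g 0.0 q [ 0.4   0.25 -0.64  2.04  0.19  0.91 -0.48]
lower [492.   33.9] [103.4  60.6] 82.2 z 30.6 8654
plate [491.9  33.8] [139.9  80.8] 82.1 z 10.6 5505
thick [497.4  71.7] [11.  11.2] 82.5 z 50.1 227
thin [486.8  -2.4] [6. 7.] 73.5 z 48.5 116
pucktop [491.4  33.6] [29.7 29.3] 82.8 z 43.5 1327
pucktilt deg [ -96.46906086 -772.43885516] 218.4319821658389
turn [ -0.1  -0.  -23.7] rows/turnmax 1.48
-1, -0.763, 0.096, 0.004, -0, -0, -0.0082, -1, -0.765, 0.076, 0.004, -0, -0, -0.0082, -1, -0.767, 0.056, 0.004, -0, -0, -0.0082, -1, -0.768, 0.037, 0.004, -0, -0, -0.0082, -1, -0.769, 0.017, 0.004, -0, -0, -0.0082, -1, -0.769, -0.003, 0.004, -0, -0, -0.0082, -1, -0.769, -0.023, 0.004, -0, -0, -0.0082, -1, -0.768, -0.043, 0.004, -0, -0, -0.0082,
-1, -0.767, -0.062, 0.004, -0, -0, -0.0082, -1, -0.765, -0.082, 0.004, -0, -0, -0.0082, -1, -0.762, -0.102, 0.004, -0, -0, -0.0082, -1, -0.76, -0.121, 0.004, -0, -0, -0.0082, -1, -0.756, -0.141, 0.004, -0, -0, -0.0082, -1, -0.752, -0.16, 0.004, -0, -0, -0.0082, -1, -0.748, -0.18, 0.004, -0, -0, -0.0082, -1, -0.743, -0.199, 0.004, -0, -0, -0.0082,
```

View pics/w6c.png

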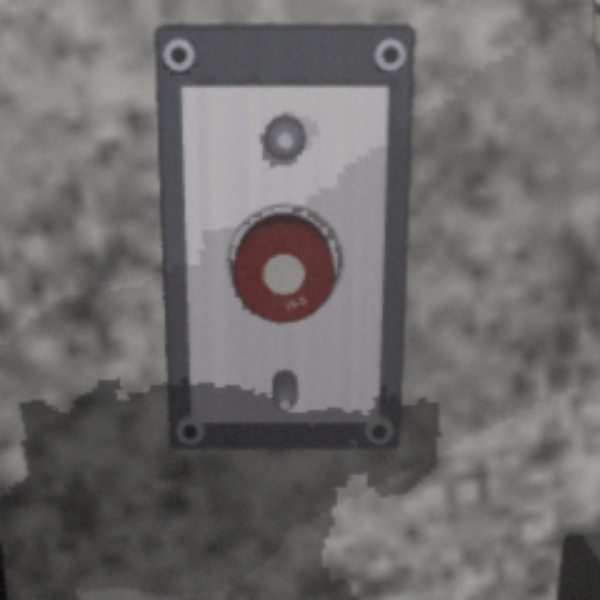

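The puck sits flat in the pocket at (284,268), between the dowels at (285,138) and (286,390). Its top is 12.9 mm above the face. Now the upper half.

play_rows --rows '[-1,-0.4,0.05,0,0,0,-0.008,-1,-0.77,0.08,0,0,0,-0.008,-1,-0.77,0.06,0,0,0,-0.008,-1,-0.77,0.04,0,0,0,-0.008,-1,-0.77,0.02,0,0,0,-0.008,-1,-0.77,0,0,0,0,-0.008,-1,-0.77,-0.02,0,0,0,-0.008,-1,-0.77,-0.04,0,0,0,-0.008]'

```text
t: 12.53
tcp_pos: [485.8, -130.1, 181.7]
tool_rot: [0.684, 0.729, -0.0, -0.001]
contact_force: [-0.6, 0.5, -0.3]
width: 1.004
gripper_force: 0.0
```

play_rows --rows '[-1,-0.77,-0.06,0,0,0,-0.008,-1,-0.77,-0.08,0,0,0,-0.008,-1,-0.76,-0.1,0,0,0,-0.008,-1,-0.76,-0.12,0,0,0,-0.008,-1,-0.76,-0.14,0,0,0,-0.008,-1,-0.75,-0.16,0,0,0,-0.008,-1,-0.75,-0.18,0,0,0,-0.008,-1,-0.74,-0.2,0,0,0,-0.008]'

```text
t: 13.2
tcp_pos: [482.9, -284.0, 181.5]
tool_rot: [0.607, 0.794, 0.0, -0.001]
contact_force: [0.3, 0.6, -0.1]
width: 0.997
gripper_force: 0.0
```

play_rows --rows '[-1,-0.38,-0.07,0,0,0,-0.003,-1,0,0,0,0,0,0,-1,0,0,0,0,0,0,-1,0,0,0,0,0,0,-1,0,0,0,0,0,0,-1,0,0,0,0,0,0,-1,0,0,0,0,0,0,-1,0,0,0,0,0,0]'

```text
t: 13.87
tcp_pos: [484.2, -292.8, 182.8]
tool_rot: [0.604, 0.797, -0.0, 0.0]
contact_force: [-0.7, -0.8, -0.7]
width: 0.996
gripper_force: 0.0
```

```bash
python3 - <<'E'
from h import *
s,p,d,P,M=look("w7",[("upper",(484,-278),(24,32),80),("rib",(484,-278),(57,68),60)])
plan((483,-279,80),15.8,8)
E
```

```text
t 13.87 p [ 484.2 -292.8  182.8] ydeg 15.65 z [ 1.e-04 -1.e-04 -1.e+00] F [-0.7 -0.8 -0.7] w 0.996 g 0.0 q [ 0.87  0.36 -0.54  1.88  0.22  0.96  0.51]
upper [ 483.7 -279.2] [ 60.3 104.2] 15.8 z 28.6 7368
rib [ 483.3 -278.2] [24.8 49.2] 15.4 z 62.4 2424
turn [ 0.   0.  -0.2] rows/turnmax 0.02
-1, 0.069, 0.013, 0.514, 0, 0, -0.0001, -1, 0.069, 0.013, 0.514, 0, 0, -0.0001, -1, 0.069, 0.013, 0.514, 0, 0, -0.0001, -1, 0.069, 0.013, 0.514, 0, 0, -0.0001, -1, 0.069, 0.013, 0.514, 0, 0, -0.0001, -1, 0.069, 0.013, 0.514, 0, 0, -0.0001, -1, 0.069, 0.013, 0.514, 0, 0, -0.0001, -1, 0.069, 0.013, 0.514, 0, 0, -0.0001,
```

play_rows --rows '[-1,0.03,0.006,0.4,0,0,-0.0008,-1,0.1,0.018,0.7,0,0,0,-1,0.1,0.018,0.7,0,0,0,-1,0.1,0.018,0.7,0,0,0,-1,0.1,0.018,0.7,0,0,0,-1,0.1,0.018,0.6,0,0,0,-1,0,0,0.4,0,0,0,-1,0,0,0.3,0,0,0]'

```text
t: 14.58
tcp_pos: [482.3, -279.3, 68.8]
tool_rot: [0.603, 0.798, 0.0, -0.001]
contact_force: [0.5, -0.5, 0.3]
width: 1.0
gripper_force: 0.0
```

play_rows --rows '[-1,0,0,0.3,0,0,0,-1,0,0,0.3,0,0,0,-1,0,0,0.3,0,0,0,-1,0,0,0.2,0,0,0,-1,0,0,0,0,0,0,-1,0,0,0,0,0,0,-1,0,0,0,0,0,0,-1,0,0,0,0,0,0]'

```text
t: 15.25
tcp_pos: [483.0, -279.9, 43.2]
tool_rot: [0.603, 0.797, 0.0, 0.0]
contact_force: [0.2, -0.3, 0.3]
width: 1.0
gripper_force: 0.0
```

```bash
python3 - <<'E'
from h import *
st(); plan((482.9,-279.4,40),15.8,1)
E
```

```text
t 15.25 p [ 483.  -279.9   43.2] ydeg 15.77 z [ 6.e-04 -3.e-04 -1.e+00] F [ 0.2 -0.3  0.3] w 1.0 g 0.0 q [ 0.78  0.53 -0.47  1.99  0.37  0.7   0.36]
turn [ 0.  0. -0.] rows/turnmax 0.03
-1, 0.02, -0, 0.126, 0.0002, 0.0002, -0.0002,
```

play_rows --rows '[-1,0.02,0,0.08,0,0,0,-1,0,0,0,0,0,0,1,0,0,0,0,0,0,1,0,0,0,0,0,0,1,0,0,0,0,0,0,1,0,0,0,0,0,0,1,0,0,0,0,0,0,1,0,0,0,0,0,0]' --squeeze 100

```text
t: 15.92
tcp_pos: [482.8, -279.3, 41.0]
tool_rot: [0.603, 0.797, 0.0, 0.0]
contact_force: [-0.0, -0.0, 4.9]
width: 0.266
gripper_force: 98.3
```

play_rows --rows '[1,0,0,0,0,0,0,1,0,0,0,0,0,0,1,0,0,0,0,0,0,1,0,0,0,0,0,0,1,0,0,0,0,0,0,1,0,0,0,0,0,0,1,0,0,0,0,0,0,1,0,0,0,0,0,0]'

```text
t: 16.58
tcp_pos: [482.8, -279.3, 41.0]
tool_rot: [0.603, 0.797, 0.0, 0.0]
contact_force: [-0.6, 0.2, 5.9]
width: 0.265
gripper_force: 98.7
```

play_rows --rows '[1,0,0,-0.1,0,0,0,1,0,0,-0.3,0,0,0,1,0,0,-0.6,0,0,0,1,0,0,-0.8,0,0,0,1,0,0,-0.8,0,0,0,1,0,0,-0.6,0,0,0,1,0,0,-0.3,0,0,0,1,0,0,0,0,0,0]'

```text
t: 17.25
tcp_pos: [483.3, -279.7, 129.9]
tool_rot: [0.603, 0.797, 0.0, 0.001]
contact_force: [1.0, -0.4, -3.1]
width: 0.26
gripper_force: 98.3
```

```bash
cat >> h.py <<'E'
def held(n):
    arm.camera("wrist"); arm.camera("wrist")
    s,p,d,P,M=look(n,[]); t=np.array(s["tcp_pos"]); L=(P-t)@M
    # block top plane (tool z ~ 41-28=13)
    B=L[(np.abs(L[:,0])<75)&(np.abs(L[:,1])<45)&(L[:,2]>5)&(L[:,2]<22)]
    zt=np.median(B[:,2]); A=np.c_[B[:,:2],np.ones(len(B))]; k=np.abs(B[:,2]-zt)<6
    c=np.linalg.lstsq(A[k],B[k,2],rcond=None)[0]
    for _ in range(3):
        k=np.abs(A@c-B[:,2])<1.5; c=np.linalg.lstsq(A[k],B[k,2],rcond=None)[0]
    print("block top plane: slope deg x,y",np.degrees(c[:2]).round(2),"z0",c[2].round(2),"n",k.sum(),"ext",B[k].min(0).round(1),B[k].max(0).round(1))
    print("rect",cv2.minAreaRect(B[k][:,:2].astype(np.float32)))
    far=B[k&(B[:,0]>25)]; print("far part rect",cv2.minAreaRect(far[:,:2].astype(np.float32)))
    return s,p,d,P,M
E
python3 - <<'E'
from h import *
held("w8")
plan((491,34,120),-7.85,16,1)
E
```

```text
t 17.35 p [ 482.3 -279.3  127.8] ydeg 15.76 z [-3.e-04  0.e+00 -1.e+00] F [-1.   0.3 -3.7] w 0.268 g 98.32594156265259 q [ 0.84  0.41 -0.53  1.95  0.27  0.85  0.44]
block top plane: slope deg x,y [-0.05 -0.08] z0 12.36 n 13367 ext [-52.2 -29.4  10.8] [52.4 31.1 13.9]
rect ((0.10178756713867188, 0.8329830169677734), (60.4839973449707, 104.62510681152344), 89.95643615722656)
far part rect ((38.71526336669922, 0.8569526672363281), (60.35693359375, 27.413570404052734), 89.98886108398438)
turn [-0.1 -0.  23.6] rows/turnmax 1.48
1, 0.747, 0.234, 0.019, -0, -0, 0.0082, 1, 0.753, 0.215, 0.019, -0, -0, 0.0082, 1, 0.758, 0.195, 0.019, -0, -0, 0.0082, 1, 0.763, 0.176, 0.019, -0, -0, 0.0082, 1, 0.767, 0.156, 0.019, -0, -0, 0.0082, 1, 0.771, 0.136, 0.019, -0, -0, 0.0082, 1, 0.774, 0.116, 0.019, -0, -0, 0.0082, 1, 0.777, 0.096, 0.019, -0, -0, 0.0082,
1, 0.779, 0.076, 0.019, -0, -0, 0.0082, 1, 0.781, 0.056, 0.019, -0, -0, 0.0082, 1, 0.782, 0.036, 0.019, -0, -0, 0.0082, 1, 0.783, 0.016, 0.019, -0, -0, 0.0082, 1, 0.783, -0.004, 0.019, -0, -0, 0.0082, 1, 0.783, -0.024, 0.019, -0, -0, 0.0082, 1, 0.782, -0.044, 0.019, -0, -0, 0.0082, 1, 0.78, -0.065, 0.019, -0, -0, 0.0082,
```

View pics/w8.png

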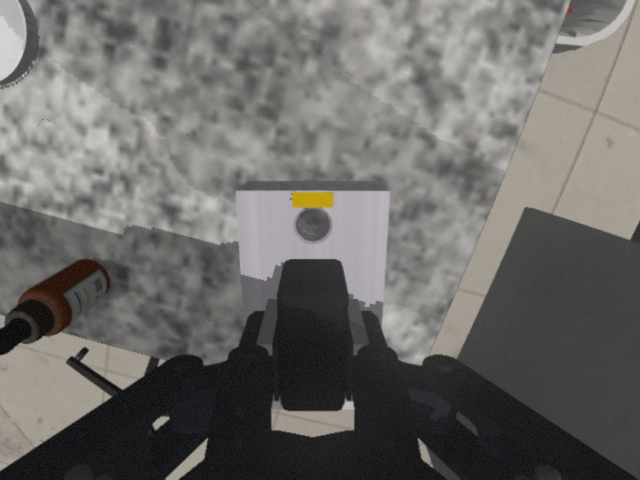

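The upper half is held level and square, with the rib between the pads (313,335) and the yellow mark and wide hole ahead at (313,200) and (313,224). Its offset is (0.1, 0.83) mm, which cancels the camera bias. I carry it over the lower half.

play_rows --rows '[1,0.3,0.1,0,0,0,0.004,1,0.6,0.2,0,0,0,0.008,1,0.75,0.2,0,0,0,0.0082,1,0.76,0.19,0,0,0,0.0082,1,0.76,0.17,0,0,0,0.0082,1,0.77,0.15,0,0,0,0.0082,1,0.77,0.13,0,0,0,0.0082,1,0.77,0.11,0,0,0,0.0082]'

```text
t: 18.07
tcp_pos: [487.0, -136.8, 127.4]
tool_rot: [0.678, 0.735, -0.0, -0.001]
contact_force: [-0.1, -0.2, -3.4]
width: 0.268
gripper_force: 98.3
```

play_rows --rows '[1,0.78,0.09,0,0,0,0.0082,1,0.78,0.07,0,0,0,0.0082,1,0.78,0.05,0,0,0,0.0082,1,0.78,0.03,0,0,0,0.0082,1,0.78,0.01,0,0,0,0.0082,1,0.78,-0.01,0,0,0,0.0082,1,0.78,-0.03,0,0,0,0.0082,1,0.78,-0.05,0,0,0,0.0082]'

```text
t: 18.73
tcp_pos: [491.9, 19.1, 127.5]
tool_rot: [0.75, 0.662, -0.0, -0.001]
contact_force: [-0.0, -0.3, -3.7]
width: 0.264
gripper_force: 98.3
```

play_rows --rows '[1,0.6,-0.04,0,0,0,0.004,1,0.3,-0.02,0,0,0,0,1,0,0,0,0,0,0,1,0,0,0,0,0,0,1,0,0,0,0,0,0,1,0,0,0,0,0,0,1,0,0,0,0,0,0,1,0,0,0,0,0,0]'

```text
t: 19.4
tcp_pos: [494.1, 39.5, 128.2]
tool_rot: [0.754, 0.657, -0.0, 0.0]
contact_force: [-0.2, -0.5, -2.6]
width: 0.261
gripper_force: 98.3
```

```bash
python3 - <<'E'
from h import *
s=st(); plan((491.1,33.9,106),-7.85,1,1)
E
```

```text
t 19.4 p [494.1  39.5 128.2] ydeg -7.83 z [-1.e-04 -1.e-04 -1.e+00] F [-0.2 -0.5 -2.6] w 0.261 g 98.27040553092957 q [ 0.28  0.33 -0.57  2.08  0.24  0.8  -0.57]
turn [-0.  0.  0.] rows/turnmax 0.02
1, -0.238, -0.087, 0.888, -0, 0, 0.0001,
```

play_rows --rows '[1,-0.08,-0.03,0.2,0,0,0,1,-0.08,-0.03,0.3,0,0,0,1,-0.08,-0.03,0.3,0,0,0,1,0,0,0.09,0,0,0,1,0,0,0,0,0,0,1,0,0,0,0,0,0,1,0,0,0,0,0,0,1,0,0,0,0,0,0]'

```text
t: 20.07
tcp_pos: [491.3, 34.7, 106.2]
tool_rot: [0.753, 0.658, 0.0, 0.0]
contact_force: [0.7, 0.2, -2.6]
width: 0.262
gripper_force: 98.2
```

```bash
python3 - <<'E'
from h import *
held("w9"); plan((491.1,33.9,96),-7.85,1,1)
E
```

```text
t 20.17 p [491.2  34.6 106.2] ydeg -7.77 z [ 5.e-04  1.e-04 -1.e+00] F [ 1.  -0.4 -2.8] w 0.263 g 98.24217438697815 q [ 0.28  0.36 -0.56  2.1   0.27  0.75 -0.59]
block top plane: slope deg x,y [-0.01 -0.07] z0 12.3 n 13368 ext [-52.2 -29.3  10.8] [52.6 31.2 13.8]
rect ((0.24371337890625, 0.9553318023681641), (104.74580383300781, 60.56927490234375), 0.1015329658985138)
far part rect ((38.825469970703125, 1.0448989868164062), (60.390438079833984, 27.637592315673828), 89.97917938232422)
turn [ 0.  -0.   0.1] rows/turnmax 0.08
1, -0.026, -0, 0.407, 0.0001, -0, 0.0005,
```

play_rows --rows '[1,-0.028,0,0.12,0,0,0.0005,1,0,0,0.12,0,0,0,1,0,0,0.12,0,0,0,1,0,0,0.12,0,0,0,1,0,0,0.12,0,0,0,1,0,0,0.08,0,0,0,1,0,0,0.05,0,0,0,1,0,0,0,0,0,0]'

```text
t: 20.88
tcp_pos: [490.8, 33.8, 87.4]
tool_rot: [0.754, 0.657, -0.0, -0.0]
contact_force: [0.1, 0.1, -3.7]
width: 0.262
gripper_force: 98.3
```

```bash
python3 - <<'E'
from h import *
s=st(); print(s["moment"]); plan((491.1,33.9,82),-7.85,1,1)
E
```

```text
t 20.88 p [490.8  33.8  87.4] ydeg -7.85 z [-5.e-04  1.e-04 -1.e+00] F [ 0.1  0.1 -3.7] w 0.262 g 98.25333952903748 q [ 0.26  0.39 -0.54  2.11  0.3   0.72 -0.61]
[-0.01278622  0.05441265 -0.08402843]
turn [-0. -0. -0.] rows/turnmax 0.03
1, 0.004, 0.012, 0.216, -0.0002, -0, -0,
```

No contact yet, so I continue down slowly.

play_rows --rows '[1,0.004,0.012,0.04,0,0,0,1,0,0,0.04,0,0,0,1,0,0,0.04,0,0,0,1,0,0,0.04,0,0,0,1,0,0,0.04,0,0,0,1,0,0,0.04,0,0,0,1,0,0,0,0,0,0,1,0,0,0,0,0,0]'

```text
t: 21.55
tcp_pos: [491.2, 33.8, 81.7]
tool_rot: [0.754, 0.657, -0.0, -0.0]
contact_force: [0.2, -0.9, -3.8]
width: 0.267
gripper_force: 98.3
```

```bash
python3 - <<'E'
from h import *
s=st(); print(s["moment"]); plan((491.1,33.9,73),-7.85,1,1)
E
```

```text
t 21.55 p [491.2  33.8  81.7] ydeg -7.86 z [-1.e-04  0.e+00 -1.e+00] F [ 0.2 -0.9 -3.8] w 0.267 g 98.25343251228333 q [ 0.26  0.39 -0.54  2.12  0.31  0.71 -0.62]
[ 0.01667956  0.01563522 -0.04282314]
turn [-0. -0. -0.] rows/turnmax 0.01
1, 0.002, -0.005, 0.347, -0, -0, -0.0001,
```

play_rows --rows '[1,0,0,0.06,0,0,0,1,0,0,0.06,0,0,0,1,0,0,0.06,0,0,0,1,0,0,0.06,0,0,0,1,0,0,0.06,0,0,0,1,0,0,0.04,0,0,0,1,0,0,0,0,0,0,1,0,0,0,0,0,0]'

```text
t: 22.22
tcp_pos: [491.2, 33.9, 73.2]
tool_rot: [0.754, 0.657, -0.0, -0.0]
contact_force: [1.0, -0.5, -3.2]
width: 0.266
gripper_force: 98.3
```

play_rows --rows '[1,0,0,0.02,0,0,0,1,0,0,0.02,0,0,0,1,0,0,0.01,0,0,0,1,0,0,0,0,0,0,1,0,0,0,0,0,0,1,0,0,0,0,0,0,1,0,0,0,0,0,0,1,0,0,0,0,0,0]'

```text
t: 22.88
tcp_pos: [491.3, 33.9, 72.0]
tool_rot: [0.754, 0.657, 0.0, -0.0]
contact_force: [0.3, -0.1, -3.1]
width: 0.262
gripper_force: 98.3
```

```bash
python3 - <<'E'
from h import *
s=st(); print(s["moment"])
E
```

```text
t 22.88 p [491.3  33.9  72. ] ydeg -7.86 z [ 0.e+00  1.e-04 -1.e+00] F [ 0.3 -0.1 -3.1] w 0.262 g 98.25321793556213 q [ 0.25  0.41 -0.53  2.12  0.32  0.69 -0.64]
[ 0.00267897 -0.01595602  0.00756013]
```

play_rows --rows '[1,0,0,0.02,0,0,0,1,0,0,0.02,0,0,0,1,0,0,0.01,0,0,0,1,0,0,0,0,0,0,1,0,0,0,0,0,0,1,0,0,0,0,0,0,1,0,0,0,0,0,0,1,0,0,0,0,0,0]'

```text
t: 23.55
tcp_pos: [491.4, 33.9, 70.9]
tool_rot: [0.754, 0.657, 0.0, 0.0]
contact_force: [-1.9, -0.7, 5.5]
width: 0.262
gripper_force: 99.4
```

Contact is at TCP z = 70.9, the expected seated height. I press in small steps.

play_rows --rows '[1,0,0,0.01,0,0,0,1,0,0,0,0,0,0,1,0,0,0,0,0,0,1,0,0,0,0,0,0,1,0,0,0,0,0,0,1,0,0,0,0,0,0,1,0,0,0,0,0,0,1,0,0,0,0,0,0]'

```text
t: 24.22
tcp_pos: [491.4, 33.8, 70.9]
tool_rot: [0.754, 0.657, 0.0, 0.0]
contact_force: [-4.3, -0.8, 11.8]
width: 0.266
gripper_force: 100.6
```

play_rows --rows '[1,0,0,0.012,0,0,0,1,0,0,0,0,0,0,1,0,0,0,0,0,0,1,0,0,0,0,0,0,1,0,0,0,0,0,0,1,0,0,0,0,0,0,1,0,0,0,0,0,0,1,0,0,0,0,0,0]'

```text
t: 24.88
tcp_pos: [491.4, 33.8, 70.9]
tool_rot: [0.754, 0.657, -0.0, 0.0]
contact_force: [-6.7, -1.3, 20.3]
width: 0.264
gripper_force: 101.7
```

```bash
python3 - <<'E'
from h import *
s,p,d,P,M=held("w10"); print(s["moment"])
B=P[(np.hypot(P[:,0]-491.5,P[:,1]-34)<80)&(P[:,2]>54)&(P[:,2]<63)]; print("block top z",np.median(B[:,2]))
p,_=arm.camera("side"); a=cv2.resize(p[240:330,290:410],(800,600),interpolation=3); save("pics/s10.png",a); st()
E
```

```text
t 24.98 p [491.4  33.9  70.9] ydeg -7.87 z [ 4.e-04 -5.e-04 -1.e+00] F [-5.9 -2.1 19.7] w 0.265 g 101.7062509059906 q [ 0.25  0.41 -0.53  2.12  0.33  0.68 -0.64]
block top plane: slope deg x,y [-0.04  0.06] z0 12.25 n 13367 ext [-51.9 -29.3  10.7] [52.7 31.3 13.8]
rect ((0.3919219970703125, 0.9945201873779297), (104.60057830810547, 60.57778549194336), 0.03514571487903595)
far part rect ((38.842498779296875, 1.0202751159667969), (60.573463439941406, 27.681285858154297), 89.99862670898438)
[-0.23198872  1.71891776 -0.02916064]
block top z 58.641296922548435
t 25.08 p [491.4  33.8  70.9] ydeg -7.87 z [ 4.e-04 -5.e-04 -1.e+00] F [-6.5 -1.3 20.5] w 0.266 g 101.7062509059906 q [ 0.25  0.41 -0.53  2.12  0.33  0.68 -0.64]
```

View pics/s10.png

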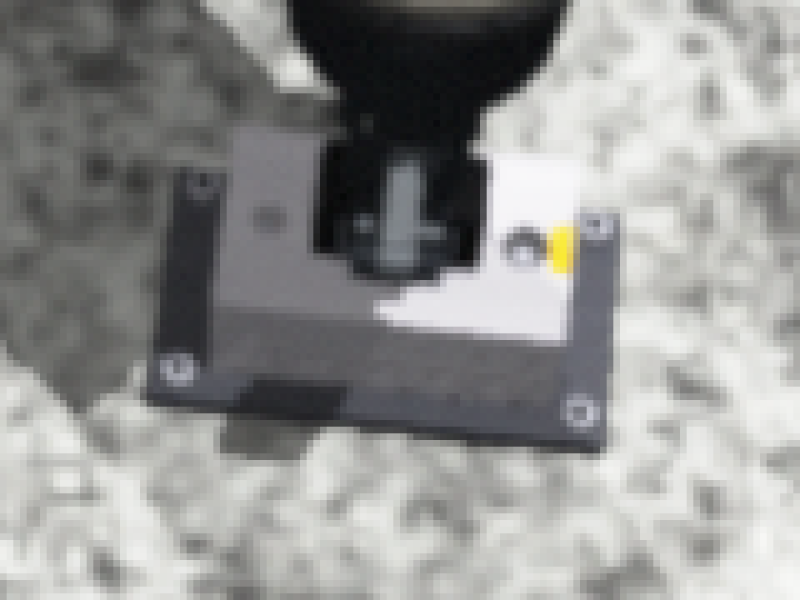

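The pair sits closed with the yellow marks on the same end (565,250). I ease off the small side load, then hand in.

play_rows --rows '[1,0,-0.012,0,0,0,0,1,0,0,0,0,0,0,1,0,0,0,0,0,0,1,0,0,0,0,0,0,1,0,0,0,0,0,0,1,0,0,0,0,0,0,1,0,0,0,0,0,0,1,0,0,0,0,0,0]'

```text
t: 25.75
tcp_pos: [491.4, 33.8, 70.9]
tool_rot: [0.754, 0.657, 0.0, 0.0]
contact_force: [-4.4, -2.4, 17.4]
width: 0.263
gripper_force: 101.1
```

play_rows --rows '[1,0,-0.008,0.006,0,0,0,1,0,0,0,0,0,0,1,0,0,0,0,0,0,1,0,0,0,0,0,0,1,0,0,0,0,0,0,1,0,0,0,0,0,0,1,0,0,0,0,0,0,1,0,0,0,0,0,0]'

```text
t: 26.42
tcp_pos: [491.4, 33.9, 70.9]
tool_rot: [0.754, 0.657, 0.0, 0.001]
contact_force: [-3.5, -1.6, 19.4]
width: 0.266
gripper_force: 101.5
```

```bash
python3 -c "
from h import *
print(arm.job_done()); st()"
```

```text
the job is handed in; nothing more can be done
None
the job is handed in; nothing more can be done
```

The job is handed in at about 26 s: the red puck sits flat in the pocket, and the upper half is seated over both dowels with the yellow ends matching. The rib is still gripped at about 100 N with about 19 N of downward press, and the green puck, black puck and bottle were not touched.

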